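# Space a tile from its sprung stop and hold it pressed flush

### The job

In the two-lane aluminium jig each white tile lies a little short of the sprung steel stop at the end of its lane. Slide the steel spacer down into the one gap that is wide enough for it, so that it stands upright on the jig's plate between tile and stop, and let go of it; then, without disturbing the other tile or the things around, gently push that tile from behind until it lies flush against the spacer, the spacer flush against the stop, and the stop has given way by about half of its 10 mm travel (not bottomed). Finish while still holding the tile pressed there.

Things in the scene. Friction and masses are not known exactly. Their poses are not given: they have to be found in the camera images.
- jig: fixed aluminium jig; plate x -72 to +80, y +-63, top at z 10 mm. Origin at desk height between the lanes; +x is the push direction, towards the stops, +y across to the left lane. Lanes 49 mm wide centred at y +30 and -30, open behind the tiles; rails between have tops at z 18 (x -30 to +68). Stop faces at x +45 unpressed, tops z 36; back wall at x 66 to 78, top z 36
- tile_short: short white ceramic tile, 40 mm long (x), 46 wide (y), 24 high, loose, about 80 to 150 g, lying on the jig's plate in one of the two lanes, in either one; it leaves a gap of 13 to 17 mm to its stop. Origin at the centre of its underside (10 mm above the desk), x along the lane towards the stop
- tile_long: long white ceramic tile, 60 mm long (x), 46 wide (y), 24 high, loose, in the other lane; it leaves a gap of only 3 to 7 mm to its stop. To be left where it is. Origin at the centre of its underside, x along the lane towards the stop
- spacer: steel spacer, loose, about 90 to 180 g, standing upright on the desk at the start. Blade 10 mm thick (its x), 36 mm wide (its y), 30 mm high; on top of it a ridged handle 12 mm (x) by 20 mm (y), from 30 to 62 mm above the foot. Origin at the centre of its foot, z up; turned by half a turn it is the same
- stop_left (a joint): sprung steel stop of the left (+y) lane, a plate 8 mm thick, 44 wide, 25 high: m pushed in along the jig's +x, 0 at rest, 0.010 bottomed; it starts to give at 2 N and takes 10 N at the end of its travel (0.8 N per mm)
- stop_right (a joint): the same for the right (-y) lane
- slide_mailer_0: white slide mailer, flat closed box 34 x 84 x 15 (mm), loose bystander, origin at the centre of its underside
- vial_0: capped glass vial 22 across, 52 high (mm), loose bystander, origin at the centre of its underside
- petri_0: petri dish 58 across, 16 high (mm), loose bystander, origin at the centre of its underside
- coverslip_box: white coverslip box 29 x 29 x 17 (mm), loose bystander, origin at the centre of its underside
- tally_counter: round hand tally counter 54 x 62 x 33 (mm), loose bystander, origin at the centre of its underside
- lens_blower: black rubber lens blower, bulb 49 across, 120 high with its nozzle (mm), loose bystander, origin at the centre of its underside
Not all that is in view belongs to the job. What is shaped like the tile_short but turquoise is not meant.

How it is judged:
On the way:
1. the spacer stands on the jig's plate in the gap between the short tile and its stop, let go (z of spacer in the frame of jig between 0.006 and 0.0125 m and angle between spacer's own z axis and vertical below 0.12 rad and y of spacer in the frame of tile_short between -0.009 and 0.009 m and x of spacer in the frame of tile_short between 0.022 and 0.034 m and contact force between the fingers and spacer below 0.3 N), for 0.2 s.
At the end, for the whole second after the job is handed in: spacer upright on the plate, let go, flat (0.06 rad) on the short tile's front, within 9 mm of its middle line; the robot presses the tile on it (over 1.5 N), the stop behind pushed in 1.5 to 9.2 mm; tile at rest; long tile moved under 5 mm (z of spacer in the frame of jig between 0.006 and 0.0125 m and angle between spacer's own z axis and vertical below 0.12 rad and y of spacer in the frame of tile_short between -0.009 and 0.009 m and x of spacer in the frame of tile_short between 0.0222 and 0.0275 m and angle between the x axis of spacer and the x axis of tile_short, either way round below 0.06 rad and contact force between tile_short and spacer above 1.5 N and contact force between any of the fingers, the arm and tile_short above 1.5 N and contact force between the fingers and spacer below 0.3 N and value of joint any of stop_left, stop_right above 0.0015 m and value of joint each of stop_left, stop_right below 0.0092 m and linear speed of tile_short below 0.01 m/s and distance of tile_long from where it was at the start of the episode below 0.005 m); the arm keeps its last pose, push and grip.
It fails at once if the long tile pushed 8 mm or more out of its place (distance of tile_long from where it was at the start of the episode above 0.008 m).
It fails at once if tile and spacer squeezed with over 40 N (contact force between tile_short and spacer above 40 N).
It fails at once if a bystander knocked 25 mm or more out of place (distance of any of slide_mailer_0, vial_0, petri_0, coverslip_box, tally_counter, lens_blower from where it was at the start of the episode above 0.025 m).
It also fails if it takes over 51 s, if anything falls off the work surface, if the arm or the gripper's body presses on something with over 40 N, if the wrist force passes 120 N, or if a joint passes its speed limit or range.

### The arm

A 7-joint arm with a two-finger parallel gripper is mounted at the origin on a cart in front of the work surface, level with it; the furniture and walls round the work are solid. World frame = base frame: x ahead of the robot, y to its left, z up, the work surface at z = 0. Lengths are in m, angles in rad, forces in N, time in s.
With the tool pointing down it reaches from about 0.425 to 1.025 m from the base axis. Payload 9.4 kg.
Tool frame: the origin (TCP) lies midway between the tips of the shut fingers; the grasp point (between the pads) lies 19 mm behind it; z points along the fingers, y is the line along which they close (so a half turn about z gives the same grasp; the last joint's range is limited). The gripper opens to 93 mm and grips with 3 to 60 N. Pads are 15 mm wide; open, the fingers measure 128 mm over their backs; the gripper's body (75 mm by 188 mm) begins 65 mm behind the grasp point.
Start: joints at [-1.254, 0.599, -0.003, 1.599, 0.002, 0.943, -0.08], TCP at [0.278, 0.67, 0.198] pointing down, gripper open.
Joint ranges: [-2.57, 2.57], [-0.35, 1.97], [-1.29, 1.29], [0.11, 2.56], [-1.05, 4.19], [0.11, 1.86], [-2.63, 2.63]. Speed limits (rad/s): [2.22, 2.22, 3.01, 3.01, 3.14, 3.14, 3.14].

### API

Orientations are given as [roll, pitch, yaw] about the fixed x, y, z axes, in that order (R = Rz(yaw) Ry(pitch) Rx(roll)).
In Python, from station import manip, eyes gives the robot as it stands.
- The arm moves only by the shell command python3 -m handwheel 'ROWS'. ROWS is a JSON object of lists of equal length, an entry for each row: "gripper": the opening, from 0 (shut) to 1 (fully open); "travel": the shift along the tool's x, y, z in cm, a list of three; "twist": the turn, a rotation vector about the tool's x, y, z in rad, a list of three. In form: {"gripper": [gripper, ...], "travel": [[x, y, z], ...], "twist": [[rx, ry, rz], ...]}. A call has exactly 8 rows; each row shifts and turns the commanded pose from where the row before left it, along the tool's axes as they then stand; what a row does not reach is not made up. A row lasts 1/12 s, in which the tool goes at most 41.7 mm and 7.16 degrees, less where a joint would pass 70% of its speed; a pose out of reach is approached as far as the arm can. A call with a gripper value outside its range is refused whole. The fingers move at their own pace and stop on an object; the grip force is fixed at half the most. Time passes only in rows, so rows that do not move let the fingers close, or fill a call up. It gives the time, the measured TCP pose, the force, the opening and the grip force at its end, in the units of the state.
- manip.get_state(): the state, without advancing time (a new reading comes with each control period).
- eyes.grab_frame(name): name is "side" or "top"; returns the picture (420x560x3 uint8, red, green, blue); there is no depth.
- eyes.get_calibration(name): a dict with "fx", "fy", "cx", "cy" (pixels), "R" (3x3) and "t" (3): a world point X has camera coordinates R X + t. Camera axes: x right, y down, z forward; pixel columns grow to the right and rows downward; lengths in m; the calibration is good to about 2 mm. A picture is of the moment at which its call begins. get_calibration takes no time and is no camera call.
- manip.hand_in(): hands the job in; it is judged then, once.
The state is a dict: "clock": time; "joint_positions": joint angles; "joint_vel": joint speeds; "tau": joint torques, N m; "tcp_pos": TCP position; "orientation": TCP orientation; "contact_force": force on the tool from outside, world axes, zero at the start; "torque": the same for the moment, N m; "finger_gap": finger opening in m; "finger_force": force on a finger pad.
Only numpy, scipy, OpenCV 4.12 (cv2) and the standard library are available. Lean on these libraries where they do the work, as an engineer would, in place of code of your own. Each camera call takes 0.05 s, during which the arm holds its last target. There are 200 camera calls.

## Working session

There is one attempt and no reset: what is moved stays moved. The work goes in short steps, Python scripts to look and compute and a shell command to move; the robot and the scene stay as the last step left them, time stands still between calls to the robot, and variables do not carry over. Pictures are saved under pics/ and viewed, at most 10 in all, crops included, and the job is handed in when it is done.

```bash
mkdir -p pics; python3 - <<'E'
from station import manip, eyes
import cv2
for n in("top","side"):
    f=eyes.grab_frame(n); cv2.imwrite(f"pics/{n}0.png",cv2.resize(f[:,:,::-1],(800,600),interpolation=cv2.INTER_CUBIC))
    c=eyes.get_calibration(n); print(n,c)
print(manip.get_state())
E
```

```text
top {'fx': 409.0114209218727, 'fy': 409.0114209218727, 'cx': 274.5058014702042, 'cy': 209.71021335309325, 'R': array([[-0.00374922, -0.9999887 ,  0.00292279],
       [-0.99505812,  0.00344069, -0.0992346 ],
       [ 0.09922342, -0.0032804 , -0.99505977]]), 't': array([0.06819008, 0.55631279, 0.85045904])}
side {'fx': 408.84018421188546, 'fy': 408.84018421188546, 'cx': 279.2039482621207, 'cy': 205.87988401261882, 'R': array([[-0.95864044, -0.28371793, -0.02264173],
       [-0.14638036,  0.55969084, -0.81567086],
       [ 0.24409282, -0.77862077, -0.578073  ]]), 't': array([0.57707094, 0.0646209 , 0.80949   ])}
{'clock': 0.1, 'joint_positions': array([-1.25368976,  0.60001181, -0.00251759,  1.60003015,  0.00182183,
        0.94289081, -0.07979586]), 'joint_vel': array([ 2.16053091e-05,  1.72952415e-04, -1.86776870e-03, -1.54396827e-03,
        6.20841361e-04,  7.15664858e-04,  2.51152016e-03]), 'tau': array([ 5.29265191e-03, -7.66558385e+01,  1.50221039e+00, -2.52940178e+01,
       -5.23079548e-02,  1.37313656e-02,  5.27977465e-05]), 'tcp_pos': array([0.27805097, 0.66907705, 0.19757783]), 'orientation': array([-3.14026310e+00,  1.57818793e-04,  2.74784035e+00]), 'contact_force': array([ 0.33649073,  0.85020275, -0.81379489]), 'torque': array([ 0.00061229, -0.01887335, -0.02477666]), 'finger_force': 0.0, 'finger_gap': 0.09285664589581666}
```

View pics/top0.png

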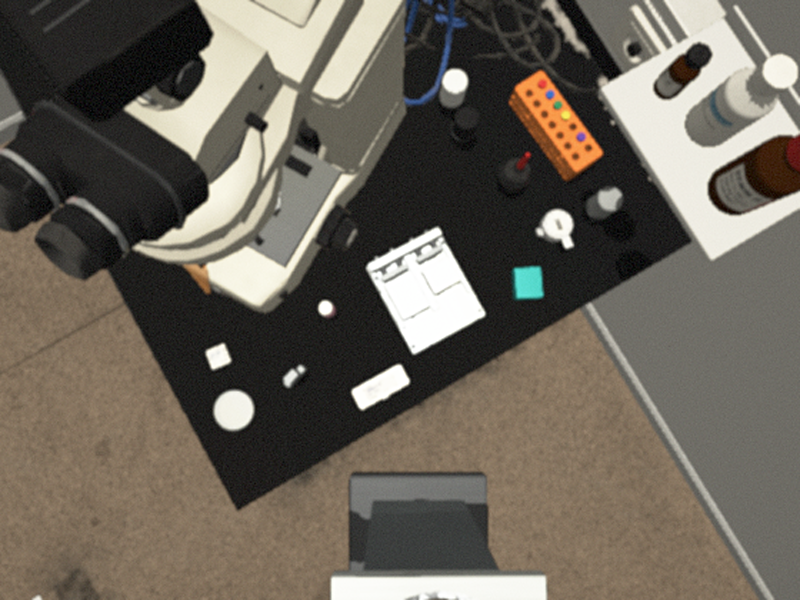

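View pics/side0.png

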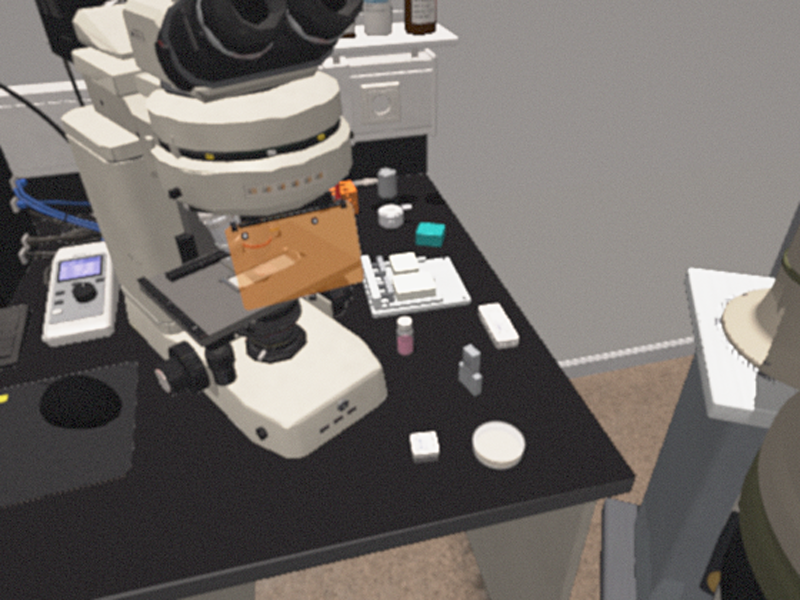

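```bash
cat > h.py <<'E'
import numpy as np, cv2
from station import manip, eyes
def avg(n,k=4): return np.mean([eyes.grab_frame(n).astype(float) for _ in range(k)],0).astype(np.uint8)[:,:,::-1].copy()
def crop(f,u0,v0,w,h,s): return cv2.resize(f[v0:v0+h,u0:u0+w],None,fx=s,fy=s,interpolation=cv2.INTER_CUBIC)
def w(n,u,v,z):
    c=eyes.get_calibration(n);d=np.array([(u-c['cx'])/c['fx'],(v-c['cy'])/c['fy'],1])
    o=-c['R'].T@c['t'];d=c['R'].T@d;return o+d*(z-o[2])/d[2]
def px(n,X):
    c=eyes.get_calibration(n);p=c['R']@np.array(X)+c['t'];return np.array([c['cx']+c['fx']*p[0]/p[2],c['cy']+c['fy']*p[1]/p[2]])
E
python3 - <<'E'
from h import *
t=avg("top");s=avg("side");cv2.imwrite("pics/t.png",t);cv2.imwrite("pics/s.png",s)
A=crop(t,250,154,95,100,6); B=crop(t,190,248,32,30,7);C=crop(s,315,236,32,55,7)
A=cv2.convertScaleAbs(A.astype(float)*0+255*(A/255.)**2.2)
o=np.zeros((600,800,3),np.uint8);o[:,:570]=A;o[:210,574:798]=B;o[215:600,574:798]=C
cv2.imwrite("pics/c1.png",o)
cv2.imwrite("pics/c2.png",crop(s,245,165,95,65,8)[:600])
E
```

```text
(no output)
```

View pics/c1.png

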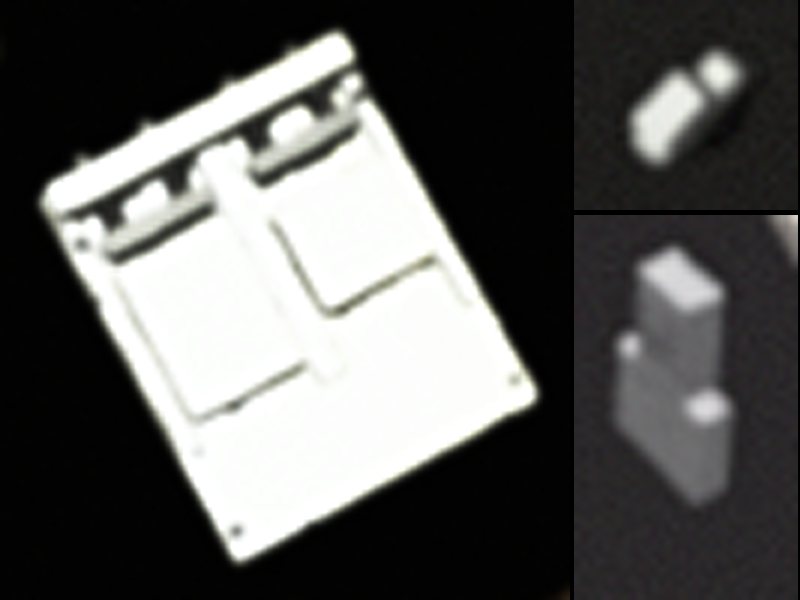

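View pics/c2.png

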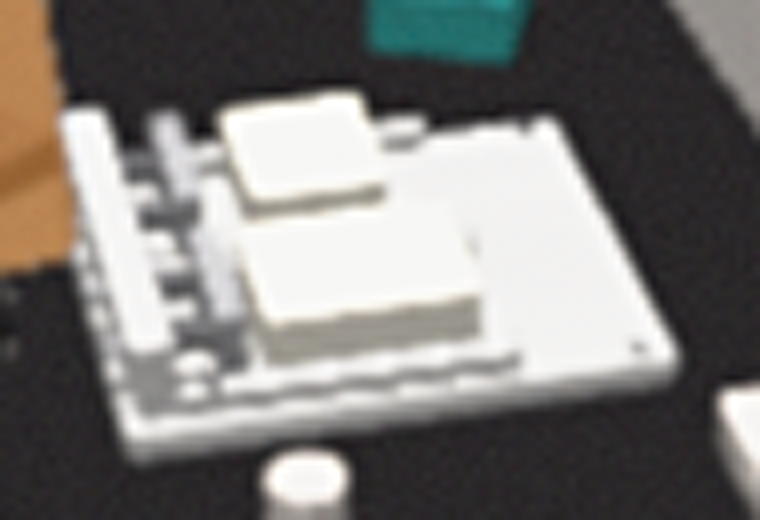

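```bash
cat > fit.py <<'E'
from h import *
from scipy.optimize import least_squares
T=lambda U,V,u0=250,v0=154,s=6,a=0,b=0:("top",u0+(U-a+.5)/s-.5,v0+(V-b+.5)/s-.5)
S=lambda U,V:("side",245+(U+.5)/8-.5,165+(V+.5)/8-.5)
def fit(obs,p0):
    def X(p,q): c,s=np.cos(p[2]),np.sin(p[2]);return [p[0]+c*q[0]-s*q[1],p[1]+s*q[0]+c*q[1],q[2]]
    f=lambda p:np.concatenate([px(o[0],X(p,q))-o[1:] for q,o in obs])
    r=least_squares(f,p0,loss='soft_l1');print(r.x.round(4),np.degrees(r.x[2]).round(2),'\n',f(r.x).reshape(-1,2).round(1).tolist());return r.x
m=.001
jig=fit([((-.072,.063,.01),T(237,562)),((-.072,-.063,.01),T(540,397)),((-.072,.063,.01),S(682,365)),((.08,.063,.01),S(128,440)),((-.072,-.063,.01),S(550,118))],[.6,-.05,.45])
t=fit([((.02,.023,.034),S(248,207)),((.02,-.023,.034),S(220,112)),((-.02,-.023,.034),S(362,92)),((-.02,.023,.034),S(385,188)),((-.02,.023,.034),T(330,311)),((-.02,-.023,.034),T(435,257))],[.65,-.05,.45])
B=lambda U,V:T(U,V,190,248,7,574,0)
C=lambda U,V:("side",315+(U-574+.5)/7-.5,236+(V-215+.5)/7-.5)
sp=fit([((.006,.01,.062),C(688,311)),((-.006,.01,.062),C(725,290)),((-.006,-.01,.062),C(675,246)),((.006,-.01,.062),C(637,266)),
 ((.006,.018*0+.018,.0),C(697,506)) ,((.005,-.018,.0),C(614,425))],[.5,.1,-.6]) if 0 else None
for a,b,z in[(638,265,.062),(675,247,.062),(725,290,.062),(688,311,.062)]: print('S',w(*C(a,b),z).round(4))
for a,b in[(632,125),(683,70),(705,98),(655,165)]: print('T',w(*B(a,b),.062).round(4))
c,s=np.cos(jig[2]),np.sin(jig[2]);d=t[:2]-jig[:2];print('tile in jig',c*d[0]+s*d[1],-s*d[0]+c*d[1])
for n in("top","side"):
  k=eyes.get_calibration(n);print(-k['R'].T@k['t'])
E
python3 fit.py
```

```text
[0.5697 0.0148 0.4985] 28.56 
 [[-0.4, -0.0], [-0.5, -0.4], [-0.2, -1.2], [0.5, -0.6], [0.4, 0.2]]
[ 0.594  -0.006   0.4548] 26.06 
 [[0.4, -1.5], [0.8, -0.1], [-0.2, 0.6], [0.7, -1.1], [-1.8, -0.5], [-0.1, -0.9]]
S [0.4563 0.2104 0.062 ]
S [0.4487 0.201  0.062 ]
S [0.4336 0.2142 0.062 ]
S [0.441  0.2243 0.062 ]
T [0.4398 0.2226 0.062 ]
T [0.4556 0.208  0.062 ]
T [0.4475 0.2015 0.062 ]
T [0.4283 0.2157 0.062 ]
tile in jig 0.011355950516037522 -0.029844899730109495
[0.46943375 0.06906505 0.90126375]
[0.36507207 0.75784338 0.53371958]
```

```bash
python3 -m handwheel '{"gripper":[1,1,1,1,1,1,1,1],"travel":[[-2.05,-2.24,0.3],[-2.05,-2.24,0.3],[-2.05,-2.24,0.3],[-2.05,-2.24,0.3],[-2.05,-2.24,0.3],[-2.05,-2.24,0.3],[-2.05,-2.24,0.3],[-2.05,-2.24,0.3]],"twist":[[0,0,0],[0,0,0],[0,0,0],[0,0,0],[0,0,0],[0,0,0],[0,0,0],[0,0,0]]}'; python3 -m handwheel '{"gripper":[0.7,0.7,0.7,0.7,0.7,0.7,0.7,0.7],"travel":[[-2.05,-2.24,0.3],[-2.05,-2.24,0.3],[-2.05,-2.24,0.3],[-2.05,-2.24,0.3],[-2.05,-2.24,0.3],[-2.05,-2.24,0.3],[-2.05,-2.24,0.3],[-2.05,-2.24,0.3]],"twist":[[0,0,0],[0,0,0],[0,0,0],[0,0,0],[0,0,0],[0,0,0],[0,0,0],[0,0,0]]}'; python3 -m handwheel '{"gripper":[0.7,0.7,0.7,0.7,0.7,0.7,0.7,0.7],"travel":[[0,0,0],[0,0,0],[0,0,0],[0,0,0],[0,0,0],[0,0,0],[0,0,0],[0,0,0]],"twist":[[0,0,0.12],[0,0,0.12],[0,0,0.12],[0,0,0.12],[0,0,0.12],[0,0,0.12],[0,0,0.12],[0,0,0.12]]}'; python3 -m handwheel '{"gripper":[0.7,0.7,0.7,0.7,0.7,0.7,0.7,0.7],"travel":[[0,0,0],[0,0,0],[0,0,0],[0,0,0],[0,0,0],[0,0,0],[0,0,0],[0,0,0]],"twist":[[0,0,0.12],[0,0,0.12],[0,0,0.12],[0,0,0.12],[0,0,0.12],[0,0,0.12],[0,0,0.12],[0,0,0.105]]}'
```

```text
clock: 1.17
tcp_pos: [0.3612, 0.4398, 0.1744]
orientation: [3.141, 0.0, 2.748]
contact_force: [0.7, 0.2, -0.6]
finger_gap: 0.0932
finger_force: 0.0
clock: 1.83
tcp_pos: [0.4441, 0.2114, 0.1505]
orientation: [3.141, 0.001, 2.748]
contact_force: [0.2, 0.8, 0.2]
finger_gap: 0.065
finger_force: 0.0
clock: 2.5
tcp_pos: [0.4438, 0.2128, 0.1506]
orientation: [3.141, -0.0, 1.782]
contact_force: [0.3, 0.3, -0.4]
finger_gap: 0.0648
finger_force: 0.0
clock: 3.17
tcp_pos: [0.4437, 0.2129, 0.1506]
orientation: [3.141, -0.001, 0.837]
contact_force: [0.9, 0.4, -0.1]
finger_gap: 0.0651
finger_force: 0.0
```

```bash
python3 -m handwheel '{"gripper":[0.7,0.7,0.7,0.7,0.7,0.7,0.7,0.7],"travel":[[0,0,1.9],[0,0,1.9],[0,0,1.9],[0,0,1.9],[0,0,1.6],[0,0,1.2],[0,0,0.8],[0,0,0.4]],"twist":[[0,0,0],[0,0,0],[0,0,0],[0,0,0],[0,0,0],[0,0,0],[0,0,0],[0,0,0]]}'; python3 - <<'E'
from h import *
s=avg("side",2);t=avg("top",1)
o=np.zeros((560,800,3),np.uint8);o[:,:400]=crop(s,295,200,80,112,5);o[:400,400:]=crop(t,165,220,80,80,5);cv2.imwrite("pics/g1.png",o)
E
```

```text
clock: 3.83
tcp_pos: [0.4435, 0.2126, 0.0335]
orientation: [-3.141, 0.001, 0.843]
contact_force: [0.3, 0.4, 0.6]
finger_gap: 0.065
finger_force: 0.0
```

View pics/g1.png

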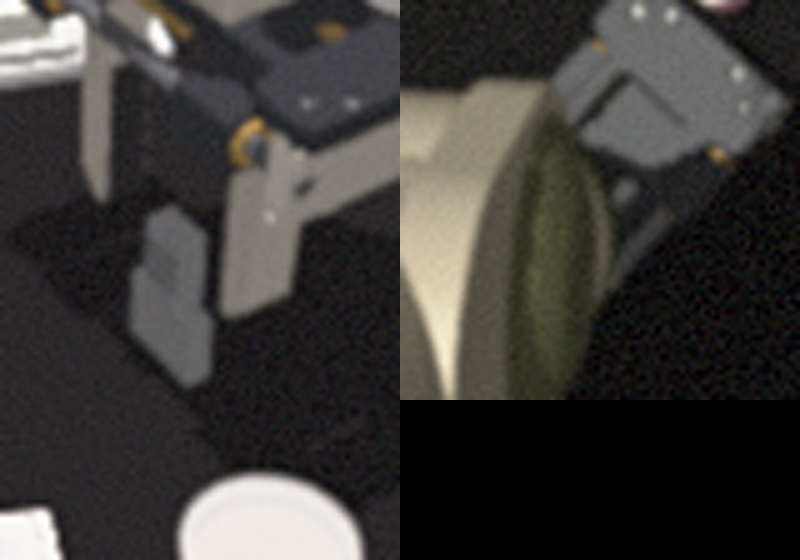

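The side view shows the spacer at (170,300) between the fingers at (95,150) and (260,250), so I close and lift.

```bash
python3 -m handwheel '{"gripper":[0,0,0,0,0,0,0,0],"travel":[[0,0,0],[0,0,0],[0,0,0],[0,0,0],[0,0,0],[0,0,0],[0,0,0],[0,0,0]],"twist":[[0,0,0],[0,0,0],[0,0,0],[0,0,0],[0,0,0],[0,0,0],[0,0,0],[0,0,0]]}';  python3 -m handwheel '{"gripper":[0,0,0,0,0,0,0,0],"travel":[[0,0,-0.5],[0,0,-1],[0,0,-1.5],[0,0,-1.5],[0,0,-1.5],[0,0,-1.5],[0,0,-1],[0,0,-0.5]],"twist":[[0,0,0],[0,0,0],[0,0,0.05],[0,0,0.08],[0,0,0.08],[0,0,0.08],[0,0,0.055],[0,0,0]]}'
```

```text
clock: 4.65
tcp_pos: [0.4437, 0.2127, 0.0344]
orientation: [3.141, -0.0, 0.843]
contact_force: [0.6, -0.5, -0.7]
finger_gap: 0.0197
finger_force: 30.0
clock: 5.32
tcp_pos: [0.4437, 0.2129, 0.1256]
orientation: [-3.141, -0.001, 0.496]
contact_force: [0.3, 0.5, -1.7]
finger_gap: 0.0192
finger_force: 30.0
```

```bash
python3 -m handwheel '{"gripper":[0,0,0,0,0,0,0,0],"travel":[[0.3,1,0],[0.5,2,0],[0.6,2.4,0],[0.6,2.4,0],[0.5,2.4,0],[0.5,2.4,0],[0.5,2.4,0],[0.5,2.4,0]],"twist":[[0,0,0],[0,0,0],[0,0,0],[0,0,0],[0,0,0],[0,0,0],[0,0,0],[0,0,0]]}';  python3 -m handwheel '{"gripper":[0,0,0,0,0,0,0,0],"travel":[[0.5,2.4,0],[0.5,2.4,0],[0.3,2.4,0],[0.2,1.3,0],[0,0.5,1],[0,0,1.2],[0,0,1],[0,0,0]],"twist":[[0,0,0],[0,0,0],[0,0,0],[0,0,0],[0,0,0],[0,0,0],[0,0,0],[0,0,0]]}'
python3 - <<'E'
from h import *
s=avg("side",3);t=avg("top",3);cv2.imwrite("pics/s2.png",s);cv2.imwrite("pics/t2.png",t)
o=np.zeros((600,800,3),np.uint8);o[:,:475]=crop(s,245,115,95,120,5);o[:400,477:]=crop(t,250,150,95,118,3.4)[:400,:323];cv2.imwrite("pics/g2.png",o)
E
```

```text
clock: 5.98
tcp_pos: [0.5624, 0.0769, 0.1236]
orientation: [-3.141, 0.001, 0.499]
contact_force: [-0.2, -0.7, -1.7]
finger_gap: 0.0197
finger_force: 30.0
clock: 6.65
tcp_pos: [0.6154, 0.0087, 0.0892]
orientation: [-3.139, 0.004, 0.5]
contact_force: [0.0, -0.5, -1.3]
finger_gap: 0.0196
finger_force: 30.0
```

View pics/g2.png

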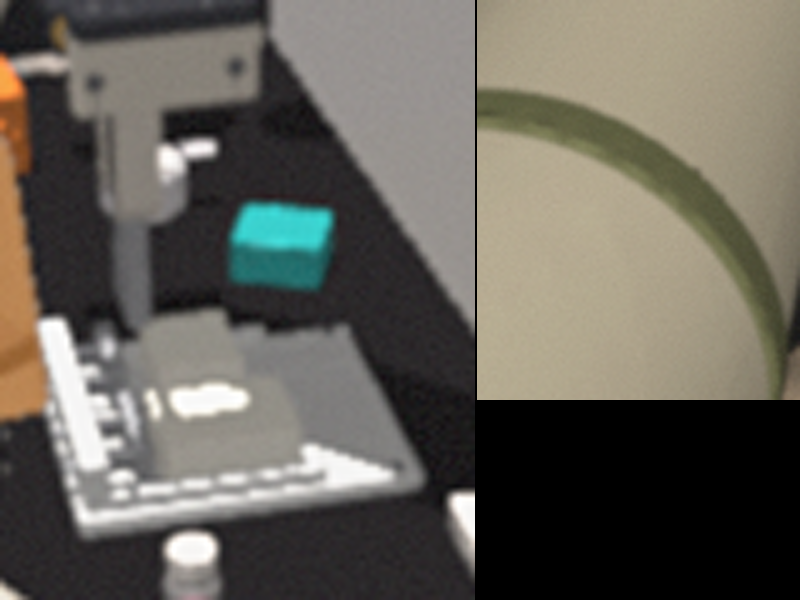

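```bash
python3 - <<'E'
from h import *
s=cv2.imread("pics/s2.png");t0=cv2.imread("pics/s.png")
g=cv2.cvtColor(s,6)
for v in(166,170,174,176,178,180,182): print(v,g[v,262:280])
p=manip.get_state()['tcp_pos'];zf=p[2]-.034;c,q=np.cos(.5),np.sin(.5)
for x,y in((.005,.018),(-.005,.018),(.005,-.018),(-.005,-.018)):
  for z in(0,.03): print(x,y,z,px("side",[p[0]+c*x-q*y,p[1]+q*x+c*y,zf+z]).round(1))
o=crop(s,255,160,50,40,16);o=cv2.convertScaleAbs(255*(o/255.)**.6);cv2.imwrite("pics/g3.png",o)
E
```

```text
166 [ 42  38  44  36  44  61  85  93  99 102 100  98  78  49  40  43  40  44]
170 [ 42  42  45  39  43  59  80  93  95 102 103 104  92  56  42  40  40  40]
174 [ 35  41  41  41  38  45  59  88  98 101 101 103  89  57  31  29  32  25]
176 [ 30  23  23  30  28  21  43  68  93 102 104 103  91  60  28  19  17  23]
178 [ 28  26  31  31  36  24  24  50  80  99 103 101 100  91  89 100 104 117]
180 [ 41  54  78  88  88  67  37  28  55  77  98 116 128 136 144 143 143 145]
182 [ 43  67 100 132 147 119  66  41  45  54  84 121 138 142 145 145 145 143]
0.005 0.018 0 [270.2 179.3]
0.005 0.018 0.03 [269.7 167.6]
-0.005 0.018 0 [274.6 178.8]
-0.005 0.018 0.03 [274.2 167. ]
0.005 -0.018 0 [267.1 171.3]
0.005 -0.018 0.03 [266.6 159.7]
-0.005 -0.018 0 [271.4 170.8]
-0.005 -0.018 0.03 [271.  159.2]
```

View pics/g3.png

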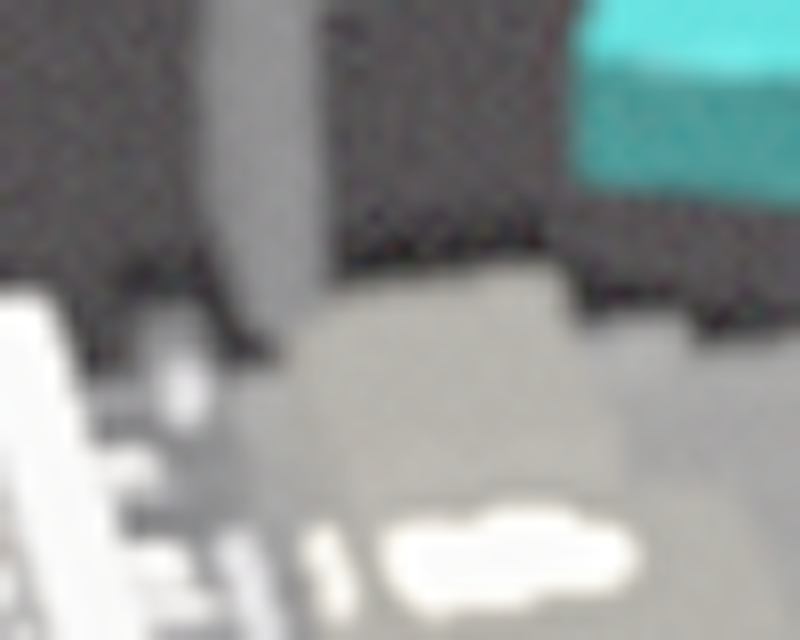

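```bash
python3 - <<'E'
from h import *
j=np.array([.5697,.0148,.4985]);c,s=np.cos(j[2]),np.sin(j[2])
W=lambda x,y,z:[j[0]+c*x-s*y,j[1]+s*x+c*y,z]
f=cv2.imread("pics/s.png");K=12;u0,v0=248,168
o=crop(f,u0,v0,62,46,K);o=cv2.convertScaleAbs(255*(o/255.)**2)
P=lambda q:tuple(int(round(k)) for k in ((px("side",W(*q))-[u0,v0]+.5)*K-.5))
def L(a,b,col): cv2.line(o,P(a),P(b),col,1)
for y in(-.052,-.008): pass
L((.045,-.052,.036),(.045,-.008,.036),(0,0,255));L((.053,-.052,.036),(.053,-.008,.036),(0,0,255));L((.045,.052,.036),(.045,.008,.036),(0,0,255))
for x in(-.0085,.0315):L((x,-.053,.034),(x,-.007,.034),(0,160,0))
L((.0315,-.053,.034),(-.0085,-.053,.034),(0,160,0));L((.0315,-.007,.034),(-.0085,-.007,.034),(0,160,0))
for x in(.066,.078):L((x,-.06,.036),(x,.06,.036),(255,0,0))
cv2.imwrite("pics/ov.png",o)
st=manip.get_state()['tcp_pos'];d=st[:2]-j[:2];print('tcp jig',c*d[0]+s*d[1],-s*d[0]+c*d[1],st)
E
```

```text
tcp jig 0.03905838359994341 -0.02948672930371504 [0.61810287 0.00757593 0.09278977]
```

View pics/ov.png

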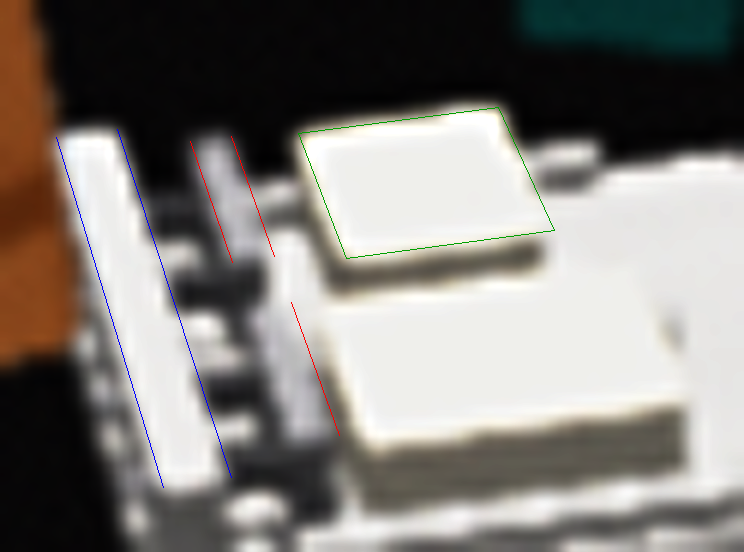

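```bash
python3 - <<'E'
import io,contextlib
with contextlib.redirect_stdout(io.StringIO()):
    from fit import *
O=lambda U,V:("side",248+(U+.5)/12-.5,168+(V+.5)/12-.5)
jig=fit([((-.072,.063,.01),T(237,562)),((-.072,-.063,.01),T(540,397)),((-.072,.063,.01),S(682,365)),((.08,.063,.01),S(128,440)),((-.072,-.063,.01),S(550,118)),
((.045,-.052,.036),O(234,138)),((.053,-.052,.036),O(196,140)),((.045,-.008,.036),O(266,252)),((.045,.052,.036),O(323,432)),((.053,.008,.036),O(265,310))],[.57,.015,.48])
jig_side=fit([((-.072,.063,.01),S(682,365)),((.08,.063,.01),S(128,440)),((-.072,-.063,.01),S(550,118)),
((.045,-.052,.036),O(234,138)),((.053,-.052,.036),O(196,140)),((.045,-.008,.036),O(266,252)),((.045,.052,.036),O(323,432))],[.57,.015,.48])
t=fit([((.02,.023,.034),O(340,257)),((.02,-.023,.034),O(299,133)),((-.02,-.023,.034),O(501,106)),((-.02,.023,.034),O(545,232))],[.594,-.006,.45])
for j in(jig,jig_side):
  c,s=np.cos(j[2]),np.sin(j[2])
  for n,q in(('tile',t),('tcp',manip.get_state()['tcp_pos'])):
    d=q[:2]-j[:2];print(n,c*d[0]+s*d[1],-s*d[0]+c*d[1])
E
```

```text
[0.5697 0.0146 0.4938] 28.29 
 [[-0.5, -0.1], [-0.5, -0.2], [-0.3, -1.2], [0.3, -0.7], [0.5, 0.2], [-0.2, -0.3], [-0.4, -0.0], [0.7, 0.2], [1.2, 0.2], [-1.4, -0.3]]
[0.57   0.0158 0.4851] 27.79 
 [[-0.6, -0.7], [-0.2, -0.6], [0.6, 0.6], [-0.3, -0.1], [-0.5, 0.1], [0.4, 0.4], [0.7, 0.4]]
[ 0.5947 -0.006   0.4649] 26.64 
 [[-0.1, -0.0], [-0.0, -0.2], [-0.1, 0.2], [0.2, 0.0]]
tile 0.012236216000483649 -0.029928690039757195
tcp 0.03925475525180599 -0.02909523707473349
tile 0.011740480087892774 -0.030778271799583763
tcp 0.038750741892265586 -0.02970969125540767
```

```bash
python3 -m handwheel '{"gripper":[0,0,0,0,0,0,0,0],"travel":[[0,0,0.6],[0,0,0.8],[0,0,0.6],[0,0,0.4],[0,0,0.2],[0,0,0.2],[0,0,0.2],[0,0,0]],"twist":[[0,0,0.02],[0,0,0],[0,0,0],[0,0,0],[0,0,0],[0,0,0],[0,0,0],[0,0,0]]}'
```

```text
clock: 7.62
tcp_pos: [0.6178, 0.0069, 0.062]
orientation: [-3.142, 0.0, 0.478]
contact_force: [-0.4, -0.1, -1.5]
finger_gap: 0.0194
finger_force: 30.0
```

```bash
python3 -m handwheel '{"gripper":[0,0,0,0,0,0,0,0],"travel":[[0,0,0.2],[0,0,0.2],[0,0,0.2],[0,0,0.2],[0,0,0.2],[0,0,0.2],[0,0,0.1],[0,0,0]],"twist":[[0,0,0],[0,0,0],[0,0,0],[0,0,0],[0,0,0],[0,0,0],[0,0,0],[0,0,0]]}'
```

```text
clock: 8.28
tcp_pos: [0.6178, 0.007, 0.049]
orientation: [-3.141, 0.0, 0.478]
contact_force: [-0.6, 0.9, -1.8]
finger_gap: 0.0195
finger_force: 30.0
```

```bash
python3 -m handwheel '{"gripper":[0,0,0,0,0,0,0,0],"travel":[[0,0,0.1],[0,0,0.1],[0,0,0.1],[0,0,0.1],[0,0,0.05],[0,0,0],[0,0,0],[0,0,0]],"twist":[[0,0,0],[0,0,0],[0,0,0],[0,0,0],[0,0,0],[0,0,0],[0,0,0],[0,0,0]]}'
python3 - <<'E'
from h import *
s=avg("side",3);cv2.imwrite("pics/s4.png",s);o=crop(s,245,150,60,50,12);cv2.imwrite("pics/g4.png",cv2.convertScaleAbs(255*(o/255.)**.7))
E
```

```text
clock: 8.95
tcp_pos: [0.618, 0.007, 0.0449]
orientation: [3.142, -0.0, 0.478]
contact_force: [-0.2, -0.1, -1.5]
finger_gap: 0.0196
finger_force: 30.0
```

View pics/g4.png

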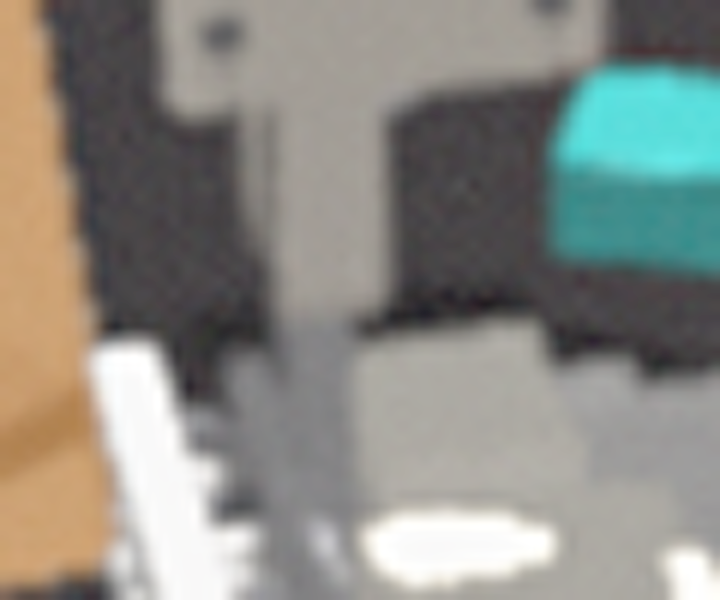

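The spacer, at (310,400), sits in the gap between the stop at (240,390) and the tile at (360,400). It has not quite touched the plate yet, so I lower it further.

```bash
python3 -m handwheel '{"gripper":[0,0,0,0,0,0,0,0],"travel":[[0,0,0.03],[0,0,0.03],[0,0,0.03],[0,0,0.03],[0,0,0],[0,0,0],[0,0,0],[0,0,0]],"twist":[[0,0,0],[0,0,0],[0,0,0],[0,0,0],[0,0,0],[0,0,0],[0,0,0],[0,0,0]]}'
```

```text
clock: 9.77
tcp_pos: [0.6185, 0.0069, 0.0443]
orientation: [3.141, -0.001, 0.478]
contact_force: [0.2, 0.5, 5.7]
finger_gap: 0.0194
finger_force: 30.0
```

```bash
python3 -m handwheel '{"gripper":[0.5,0.5,0.5,0.5,0.5,0.5,0.5,0.5],"travel":[[0,0,0],[0,0,0],[0,0,0],[0,0,0],[0,0,0],[0,0,0],[0,0,0],[0,0,0]],"twist":[[0,0,0],[0,0,0],[0,0,0],[0,0,0],[0,0,0],[0,0,0],[0,0,0],[0,0,0]]}';python3 -m handwheel '{"gripper":[0.5,0.5,0.5,0.5,0.5,0.5,0.5,0.5],"travel":[[0,0,-0.3],[0,0,-0.7],[0,0,-1],[0,0,-1],[0,0,-1],[0,0,-1],[0,0,-0.5],[0,0,0]],"twist":[[0,0,0],[0,0,0],[0,0,0],[0,0,0],[0,0,0],[0,0,0],[0,0,0],[0,0,0]]}'
```

```text
clock: 10.43
tcp_pos: [0.6179, 0.007, 0.0436]
orientation: [3.142, 0.0, 0.478]
contact_force: [-0.4, 0.4, -0.7]
finger_gap: 0.0463
finger_force: 0.0
clock: 11.1
tcp_pos: [0.6188, 0.0071, 0.1003]
orientation: [3.141, -0.002, 0.478]
contact_force: [0.3, -0.4, -0.3]
finger_gap: 0.0462
finger_force: 0.0
```

```bash
python3 -m handwheel '{"gripper":[0,0,0,0,0,0,0,0],"travel":[[-0.5,0,0],[-1,0,0],[-1.2,0,0],[-1.2,0,0],[-1.2,0,0],[-1.1,0,0],[-0.8,0,0],[0,0,0]],"twist":[[0,0,0],[0,0,0],[0,0,0],[0,0,0],[0,0,0],[0,0,0],[0,0,0],[0,0,0]]}';python3 -m handwheel '{"gripper":[0,0,0,0,0,0,0,0],"travel":[[0,0,0.5],[0,0,1.2],[0,0,1.4],[0,0,1.4],[0,0,1.4],[0,0,1.2],[0,0,0.7],[0,0,0]],"twist":[[0,0,0],[0,0,0],[0,0,0],[0,0,0],[0,0,0],[0,0,0],[0,0,0],[0,0,0]]}'
python3 - <<'E'
from h import *
s=avg("side",3);cv2.imwrite("pics/s5.png",s);o=crop(s,245,150,80,60,10);cv2.imwrite("pics/g5.png",cv2.convertScaleAbs(255*(o/255.)**.8))
st=manip.get_state();print(st['tcp_pos'],st['contact_force'])
E
```

```text
clock: 11.77
tcp_pos: [0.5538, -0.0264, 0.0988]
orientation: [-3.141, 0.001, 0.476]
contact_force: [-0.3, 0.6, -0.2]
finger_gap: 0.0012
finger_force: 0.0
clock: 12.43
tcp_pos: [0.5552, -0.025, 0.0185]
orientation: [-3.14, 0.002, 0.478]
contact_force: [0.7, 0.1, -0.4]
finger_gap: 0.0003
finger_force: 0.0
[ 0.55608323 -0.02525869  0.02066228] [ 0.4218901  -0.01010722  0.10389011]
```

View pics/g5.png

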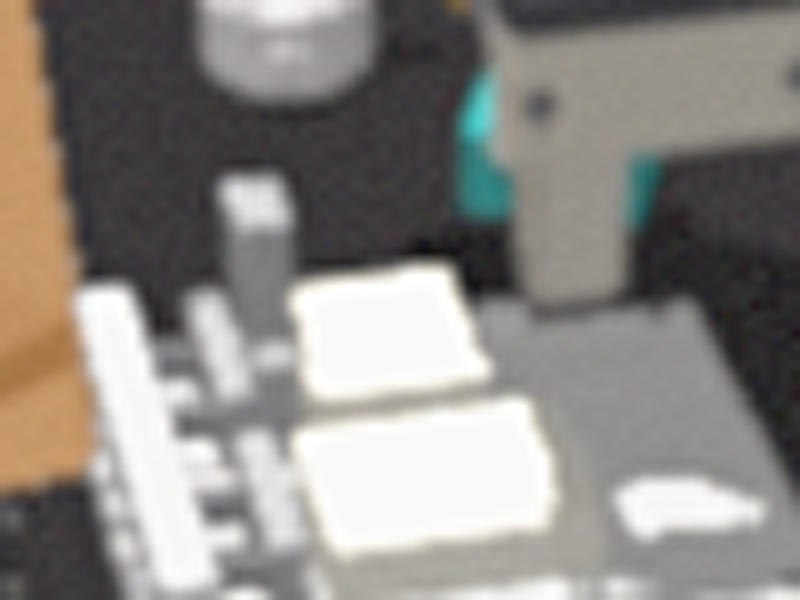

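The spacer stands upright at (260,270), between the stop and the short tile's front edge at (300,340). The shut fingers at (570,250) are behind that tile, so I approach it.

```bash
python3 -m handwheel '{"gripper":[0,0,0,0,0,0,0,0],"travel":[[0.2,0,0],[0.2,0,0],[0.2,0,0],[0.2,0,0],[0.1,0,0],[0.1,0,0],[0,0,0],[0,0,0]],"twist":[[0,0,0],[0,0,0],[0,0,0],[0,0,0],[0,0,0],[0,0,0],[0,0,0],[0,0,0]]}'; python3 -m handwheel '{"gripper":[0,0,0,0,0,0,0,0],"travel":[[0.1,0,0],[0.1,0,0],[0.05,0,0],[0.05,0,0],[0.05,0,0],[0.05,0,0],[0,0,0],[0,0,0]],"twist":[[0,0,0],[0,0,0],[0,0,0],[0,0,0],[0,0,0],[0,0,0],[0,0,0],[0,0,0]]}'
cat > p.py <<'E'
from h import *
F=[]
for i in range(5): eyes.grab_frame("side");st=manip.get_state();F.append(st['contact_force'])
f=np.mean(F,0);p=st['tcp_pos'];c,s=np.cos(.478),np.sin(.478);print('push',-(c*f[0]+s*f[1]),'lat',s*f[0]-c*f[1],'x',c*(p[0]-.57)+s*(p[1]-.0152),'clock',st['clock'])
E
python3 p.py
```

```text
clock: 13.25
tcp_pos: [0.5647, -0.0206, 0.0207]
orientation: [3.141, -0.0, 0.478]
contact_force: [0.2, -0.2, -0.1]
finger_gap: 0.0006
finger_force: 0.0
clock: 13.92
tcp_pos: [0.5683, -0.0187, 0.0206]
orientation: [3.142, -0.0, 0.478]
contact_force: [-0.2, 0.5, 0.8]
finger_gap: 0.001
finger_force: 0.0
push -0.21034117863962704 lat -0.39757389387983527 x -0.017224050012689986 clock 14.1667
```

```bash
for i in 1; do python3 -m handwheel '{"gripper":[0,0,0,0,0,0,0,0],"travel":[[0.05,0,0],[0.05,0,0],[0.05,0,0],[0.05,0,0],[0.05,0,0],[0.05,0,0],[0,0,0],[0,0,0]],"twist":[[0,0,0],[0,0,0],[0,0,0],[0,0,0],[0,0,0],[0,0,0],[0,0,0],[0,0,0]]}'; done; python3 p.py; python3 -m handwheel '{"gripper":[0,0,0,0,0,0,0,0],"travel":[[0.05,0,0],[0.05,0,0],[0.05,0,0],[0.05,0,0],[0,0,0],[0,0,0],[0,0,0],[0,0,0]],"twist":[[0,0,0],[0,0,0],[0,0,0],[0,0,0],[0,0,0],[0,0,0],[0,0,0],[0,0,0]]}';python3 p.py
```

```text
clock: 14.83
tcp_pos: [0.5709, -0.0174, 0.0206]
orientation: [3.142, -0.0, 0.478]
contact_force: [-0.1, 0.1, 0.0]
finger_gap: 0.0004
finger_force: 0.0
push 0.2439077631111652 lat -0.1156046720841224 x -0.014195266231248145 clock 15.0833
clock: 15.75
tcp_pos: [0.5727, -0.0165, 0.0207]
orientation: [3.142, -0.0, 0.478]
contact_force: [-0.5, -0.7, -0.8]
finger_gap: 0.0005
finger_force: 0.0
push -0.31814740045791173 lat 0.21112914786058923 x -0.012163723522573614 clock 16.0
```

```bash
python3 -m handwheel '{"gripper":[0,0,0,0,0,0,0,0],"travel":[[0.05,0,0],[0.05,0,0],[0.05,0,0],[0.05,0,0],[0,0,0],[0,0,0],[0,0,0],[0,0,0]],"twist":[[0,0,0],[0,0,0],[0,0,0],[0,0,0],[0,0,0],[0,0,0],[0,0,0],[0,0,0]]}' | grep force; python3 p.py; python3 -m handwheel '{"gripper":[0,0,0,0,0,0,0,0],"travel":[[0.05,0,0],[0.05,0,0],[0.05,0,0],[0.05,0,0],[0,0,0],[0,0,0],[0,0,0],[0,0,0]],"twist":[[0,0,0],[0,0,0],[0,0,0],[0,0,0],[0,0,0],[0,0,0],[0,0,0],[0,0,0]]}'| grep force;python3 p.py
```

```text
contact_force: [-0.8, -0.1, -0.2]
finger_force: 0.0
push 0.44219510186745303 lat -0.04768361781225647 x -0.01017619042674824 clock 16.9167
contact_force: [-0.1, -0.1, 0.2]
finger_force: 0.0
push 0.21315085768832642 lat 0.07219177861924189 x -0.00818329320826433 clock 17.8333
```

```bash
cat > q.py <<'E'
from h import *
n=cv2.cvtColor(avg("side",3),6);o=cv2.imread("pics/s5.png",0)
for v in(180,184):
    print('was',o[v,262:306].tolist());print('now',n[v,262:306].tolist())
E
python3 q.py
```

```text
was [49, 97, 157, 194, 192, 144, 97, 97, 103, 103, 103, 134, 228, 254, 250, 248, 247, 247, 247, 246, 246, 246, 246, 246, 246, 246, 247, 252, 244, 137, 76, 94, 108, 108, 107, 97, 80, 84, 87, 80, 77, 75, 72, 72]
now [50, 97, 157, 194, 190, 145, 100, 96, 104, 104, 105, 136, 229, 255, 251, 249, 249, 251, 251, 198, 142, 140, 142, 142, 142, 138, 127, 119, 120, 122, 125, 123, 123, 122, 121, 100, 53, 30, 32, 32, 34, 37, 52, 58]
was [105, 104, 124, 174, 217, 220, 195, 143, 135, 154, 168, 162, 156, 226, 251, 247, 246, 246, 246, 246, 246, 246, 246, 246, 246, 246, 246, 246, 248, 249, 196, 130, 128, 129, 128, 129, 128, 130, 129, 127, 130, 128, 126, 128]
now [103, 107, 127, 175, 216, 222, 194, 143, 137, 156, 168, 161, 159, 226, 251, 248, 247, 247, 247, 250, 240, 167, 136, 139, 143, 141, 142, 142, 143, 141, 136, 134, 132, 133, 131, 131, 128, 129, 131, 127, 130, 126, 128, 126]
```

```bash
python3 - <<'E'
from h import *
f=avg("side",3);n=cv2.cvtColor(f,6);cv2.imwrite("pics/s6.png",f)
for v in range(160,196,3): print(v,n[v,276:312].tolist())
p=manip.get_state()['tcp_pos'];c,s=np.cos(.478),np.sin(.478)
for dx in(.0075,-.0075):
  for ly in(.017,-.017):
    for z in(0,.013,.03): print(dx,ly,z,px("side",[p[0]+c*dx-s*ly,p[1]+s*dx+c*ly,p[2]+z]).round(1))
E
```

```text
160 [45, 49, 39, 39, 36, 49, 95, 131, 132, 119, 95, 76, 85, 110, 126, 131, 129, 130, 131, 131, 126, 132, 131, 130, 130, 132, 129, 130, 129, 129, 129, 129, 131, 131, 130, 132]
163 [40, 39, 41, 40, 35, 51, 92, 129, 137, 129, 116, 110, 121, 129, 131, 131, 130, 132, 128, 131, 130, 130, 132, 129, 131, 130, 131, 130, 132, 129, 129, 130, 129, 129, 127, 128]
166 [37, 44, 42, 44, 35, 44, 73, 107, 128, 129, 127, 125, 122, 126, 130, 132, 129, 128, 129, 129, 124, 114, 100, 95, 97, 92, 88, 86, 90, 89, 89, 93, 85, 72, 59, 43]
169 [37, 43, 42, 40, 44, 41, 34, 38, 38, 45, 82, 116, 121, 120, 127, 127, 128, 128, 127, 130, 125, 107, 88, 78, 81, 82, 80, 81, 81, 91, 89, 86, 87, 62, 43, 38]
172 [37, 40, 40, 39, 41, 40, 41, 38, 39, 49, 80, 117, 123, 121, 128, 128, 128, 131, 131, 128, 116, 80, 50, 44, 51, 50, 53, 61, 63, 67, 69, 69, 59, 44, 36, 39]
175 [39, 34, 18, 20, 27, 25, 24, 25, 16, 25, 60, 95, 119, 125, 126, 129, 131, 128, 131, 129, 116, 76, 38, 24, 27, 27, 26, 25, 23, 24, 26, 24, 26, 26, 36, 32]
178 [207, 228, 236, 233, 171, 122, 120, 125, 129, 136, 139, 130, 119, 122, 127, 129, 128, 126, 131, 127, 
[... 668 characters left out ...]
7, 154, 146, 143, 158, 165, 147, 136, 132, 138, 149, 171, 175, 174, 160, 139, 124, 124, 127, 125, 126, 128, 124, 130, 127, 125]
193 [250, 249, 248, 249, 249, 249, 250, 249, 249, 249, 250, 252, 237, 162, 158, 222, 241, 193, 145, 190, 248, 252, 249, 249, 251, 253, 194, 130, 123, 122, 126, 126, 126, 127, 126, 126]
0.0075 0.017 0 [289.8 190.9]
0.0075 0.017 0.013 [289.7 186.1]
0.0075 0.017 0.03 [289.7 179.7]
0.0075 -0.017 0 [286.7 183.2]
0.0075 -0.017 0.013 [286.7 178.5]
0.0075 -0.017 0.03 [286.6 172.2]
-0.0075 0.017 0 [296.2 190.1]
-0.0075 0.017 0.013 [296.2 185.3]
-0.0075 0.017 0.03 [296.2 178.9]
-0.0075 -0.017 0 [293.  182.4]
-0.0075 -0.017 0.013 [293.  177.7]
-0.0075 -0.017 0.03 [292.9 171.4]
```

```bash
python3 - <<'E'
import cv2,numpy as np
for n in("s5","s6"):
  f=cv2.GaussianBlur(cv2.imread(f"pics/{n}.png"),(3,3),0).astype(int);d=f[:,:,2]-f[:,:,0];print(n,'u0=280')
  for v in range(168,198,2): print(v,' '.join('%3d'%k for k in d[v,280:316]))
E
```

```text
s5 u0=280
168   2   2   3   2   1   1   1   2   2  -4 -21 -49 -69 -75 -68 -48 -17   6  13  14  14  14  14  13  13  13   6 -14 -39 -46 -30  -9   0   1   1   2
170   1   2   2   2   1   2   1   2   1  -3 -18 -39 -56 -64 -63 -47 -18   6  14  13  13  13  13  13  13  12   4 -16 -38 -37 -17  -2   1   2   1   2
172   2   1   1   3   2   2   1   1   1   0  -3  -8 -13 -16 -15  -9   2  11  13  13  14  13  13  14  14  12   6  -7 -19 -16  -5   2   3   3   1   0
174   2   1   1   2   2   2   1   0   1   1   1   1   1   1   1   3   8  12  13  13  13  13  13  13  12  13  11   8   3   1   0   0   0  -1   1   1
176   4   5   7   7   7   7   8  10  11  10   6   0  -1   0   2   3   5  11  13  13  13  13  13  13  14  13  12   8   3   2   1   1   0   1   0   0
178   9   9   9   8   6   4   4   3   5  10  12   5   1   1   2   2   4   8  12  14  13  13  13  13  13  12   9   5   1   0  -1   1   1   1   0  -1
180   1   1   1   1   2   1   1   1   1   5  10  10   3   1   2   3   3   4   6   8   8   7   7   7   6   6   3   2   2   0   0   0   1   2   1   0
182   2   2   2   2   2   2   2   2   1   2   5  10   
[... 2659 characters left out ...]
  13  12  12  11   8   4   2   2   2   2   2   2   2   2   3   3   2   2   1   2   2   2   2   2   2   2   2
190  15  16  16  15  14  14  14  13  12  11  13  13  12   9   7   8  10  11  10  11   9   7   4   2   2   3   3   3   3   2   2   2   2   3   2   2
192  10   9   8   8   8   7   8  11  13  14  15  15  14  13  13  14  11   5   3   4   6  10   9   4   2   3   3   3   2   1   2   3   2   3   3   2
194   2   2   1   2   2   1   1   3  10  14  15  15  14  14  14  14  12   6   4   4   5   8  12   8   3   2   2   3   2   2   2   2   2   2   2   2
196   2   2   2   2   2   2   1   2   5  12  14  13  14  14  13  13  13  13  13  14  14  14  13   8   4   2   1   3   2   2   1   2   2   2   2   2
```

```bash
python3 - <<'E'
from h import *
for lab,uv,p in(("s2",(271,158),(.6181,.0076,.0928)),("g4",(272,176.3),(.618,.007,.0449)),("s5",(301.5,180),(.5561,-.0253,.0207)),("s6",(290.5,180.5),manip.get_state()['tcp_pos'])):
  p=np.array(p);c,s=np.cos(.478),np.sin(.478)
  for z in(p[2],p[2]+.01,p[2]+.02,p[2]+.03):
    q=w("side",*uv,z)-p;print(lab,z.round(4),'lx %.4f ly %.4f'%(c*q[0]+s*q[1],-s*q[0]+c*q[1]))
E
```

```text
s2 0.0928 lx -0.0045 ly -0.0164
s2 0.1028 lx -0.0017 ly 0.0018
s2 0.1128 lx 0.0011 ly 0.0199
s2 0.1228 lx 0.0040 ly 0.0380
g4 0.0449 lx -0.0049 ly -0.0160
g4 0.0549 lx -0.0023 ly 0.0004
g4 0.0649 lx 0.0003 ly 0.0167
g4 0.0749 lx 0.0028 ly 0.0331
s5 0.0207 lx -0.0068 ly -0.0228
s5 0.0307 lx -0.0029 ly -0.0071
s5 0.0407 lx 0.0009 ly 0.0086
s5 0.0507 lx 0.0048 ly 0.0244
s6 0.0206 lx -0.0036 ly -0.0267
s6 0.0306 lx -0.0003 ly -0.0110
s6 0.0406 lx 0.0031 ly 0.0048
s6 0.0506 lx 0.0064 ly 0.0206
```

The finger's visible bottom edge works out about 20 mm above the reported TCP in every picture. That puts the fingers above the tile top, which explains why there was no force and the tile has not moved. I back off and go lower in small steps, checking the force each time.

```bash
python3 -m handwheel '{"gripper":[0,0,0,0,0,0,0,0],"travel":[[-0.3,0,0],[-0.4,0,0],[-0.4,0,0],[-0.4,0,0],[-0.4,0,0],[-0.2,0,0],[0,0,0],[0,0,0]],"twist":[[0,0,0],[0,0,0],[0,0,0],[0,0,0],[0,0,0],[0,0,0],[0,0,0],[0,0,0]]}'; python3 -m handwheel '{"gripper":[0,0,0,0,0,0,0,0],"travel":[[0,0,0.2],[0,0,0.2],[0,0,0.2],[0,0,0.1],[0,0,0.05],[0,0,0],[0,0,0],[0,0,0]],"twist":[[0,0,0],[0,0,0],[0,0,0],[0,0,0],[0,0,0],[0,0,0],[0,0,0],[0,0,0]]}';python3 -m handwheel '{"gripper":[0,0,0,0,0,0,0,0],"travel":[[0,0,0.05],[0,0,0.05],[0,0,0.05],[0,0,0.05],[0,0,0.05],[0,0,0.05],[0,0,0],[0,0,0]],"twist":[[0,0,0],[0,0,0],[0,0,0],[0,0,0],[0,0,0],[0,0,0],[0,0,0],[0,0,0]]}'; python3 p.py
```

```text
clock: 18.8
tcp_pos: [0.5576, -0.0243, 0.0207]
orientation: [3.142, -0.0, 0.478]
contact_force: [-0.1, -0.1, -0.1]
finger_gap: 0.0002
finger_force: 0.0
clock: 19.47
tcp_pos: [0.5576, -0.0243, 0.0132]
orientation: [3.142, -0.0, 0.478]
contact_force: [-0.3, 0.4, 0.8]
finger_gap: 0.0009
finger_force: 0.0
clock: 20.13
tcp_pos: [0.5575, -0.0243, 0.0101]
orientation: [3.142, 0.0, 0.478]
contact_force: [-0.8, -0.2, 0.7]
finger_gap: 0.0005
finger_force: 0.0
push 0.28892647887504985 lat 0.013267266891185028 x -0.029188229056117967 clock 20.3833
```

```bash
python3 -m handwheel '{"gripper":[0,0,0,0,0,0,0,0],"travel":[[0,0,0.05],[0,0,0.05],[0,0,0.05],[0,0,0.05],[0,0,0.05],[0,0,0.05],[0,0,0],[0,0,0]],"twist":[[0,0,0],[0,0,0],[0,0,0],[0,0,0],[0,0,0],[0,0,0],[0,0,0],[0,0,0]]}'
```

```text
clock: 21.05
tcp_pos: [0.5575, -0.0243, 0.0071]
orientation: [-3.142, 0.0, 0.478]
contact_force: [-0.0, -0.5, -0.0]
finger_gap: 0.0004
finger_force: 0.0
```

```bash
python3 - <<'E'
from h import *
f=avg("side",3);cv2.imwrite("pics/s7.png",f);f=cv2.GaussianBlur(f,(3,3),0).astype(int);d=f[:,:,2]-f[:,:,0]
for v in range(172,200,2): print(v,' '.join('%3d'%k for k in d[v,284:314]))
st=manip.get_state();print(st['tcp_pos'],st['contact_force'])
E
```

```text
172   1   1   1   1   0   0  -2  -7  -7  -1   6  11  13  14  14  14  14  14  14  14  12   7  -4 -20 -24 -13  -1   2   1   1
174   1   1   1   0   1   0   0   1   2   2   4   9  12  14  13  13  13  12  13  12  14  13   9   2  -2  -2   0   2   2   1
176   7   7   8   9   8   5   1   0   0   1   4   9  12  13  13  14  13  13  13  13  12  11   9   4   1  -1  -1  -1   1   2
178   7   4   3   6  11  11   6   1   0   1   4   9  12  13  14  14  13  13  13  13  13  11   8   3   1   0   0  -1   1   2
180   2   1   1   2   8  13  11   4   1   1   2   5   9  12  13  13  13  12  12  13  12  10   7   4   2   1   1   1   1   1
182   2   2   1   1   3   9  12   8   4   3   3   5   8  11  13  14  14  14  13  12  11   9   6   3   2   1   2   2   3   3
184   2   2   2   1   1   5  11  13   9   4   3   3   5   8  10  10   9   8   7   7   6   5   3   3   2   2   3   2   3   3
186   1   1   1   1   2   2   6  11  13   9   3   3   4   4   4   3   2   1   2   3   2   3   2   2   2   2   3   3   3   3
188  10  10  11  11  12  13  14  14  12   9   6   4   4   3   3   3   3   2   2   3   2   2   3   2   2   2   1   2   3   2
190  16  15  15  14  13  13  13  13  13  12  10  10  12  11  10  12  12   7   3   3   3   3   3   3   3   2   2   2   2   2
192   8   8   6   4   3   3   3   3   3   3   2   3   8  14  14  14  14  11   6   3   2   3   3   3   2   3   2   2   2   3
194   1   1   1   1   2   2   2   2   1   2   1   1   3   8  13  14  14  13  11   8   3   1   2   2   3   2   3   3   3   2
196   2   2   2   2   2   2   2   2   2   2   1   1   2   8  13  13  13  14  12   8   4   2   1   1   2   2   2   2   2   2
198   2   2   2   2   2   2   2   2   2   2   2   2   2   8  14  13  12  12  11  10   7   4   3   4   4   3   2   3   4   4
[ 0.55762087 -0.02428131  0.00717998] [-0.37839166  0.43393876  0.22215617]
```

```bash
python3 -m handwheel '{"gripper":[0,0,0,0,0,0,0,0],"travel":[[0,0,0.1],[0,0,0.1],[0,0,0.1],[0,0,0.1],[0,0,0.05],[0,0,0.05],[0,0,0],[0,0,0]],"twist":[[0,0,0],[0,0,0],[0,0,0],[0,0,0],[0,0,0],[0,0,0],[0,0,0],[0,0,0]]}'
```

```text
clock: 21.87
tcp_pos: [0.5576, -0.0243, 0.0021]
orientation: [3.142, 0.0, 0.478]
contact_force: [-0.7, -0.5, 0.3]
finger_gap: 0.0006
finger_force: 0.0
```

```bash
python3 -m handwheel '{"gripper":[0,0,0,0,0,0,0,0],"travel":[[0,0,0.05],[0,0,0.05],[0,0,0.05],[0,0,0.05],[0,0,0.05],[0,0,0.05],[0,0,0],[0,0,0]],"twist":[[0,0,0],[0,0,0],[0,0,0],[0,0,0],[0,0,0],[0,0,0],[0,0,0],[0,0,0]]}'
```

```text
clock: 22.53
tcp_pos: [0.5576, -0.0243, -0.0009]
orientation: [3.142, 0.0, 0.478]
contact_force: [0.1, -0.4, -0.5]
finger_gap: 0.0002
finger_force: 0.0
```

```bash
python3 - <<'E'
from h import *
f=avg("side",3);cv2.imwrite("pics/s8.png",f);f=cv2.GaussianBlur(f,(3,3),0).astype(int);d=f[:,:,2]-f[:,:,0]
for v in range(178,196,2): print(v,' '.join('%3d'%k for k in d[v,284:314]))
E
python3 p.py
```

```text
178   6   5   3   6  10  11   7   2   1   1   4   8  12  13  13  14  13  13  14  12  13  12   9   4   1   0  -1   0   1   2
180   2   1   1   2   7  13  10   4   2   2   3   8  11  14  13  13  14  13  14  13  13  11   7   3   0   0   1   0   1   1
182   2   2   1   1   3  10  13   9   4   3   3   5  10  12  13  13  12  13  13  13  13  10   7   3   2   1   2   2   2   2
184   2   1   1   1   2   5  11  12   8   4   3   5   8  12  13  13  13  13  14  13  12  11   7   4   3   2   1   2   4   4
186   2   1   1   1   1   3  10  14  11   7   5   4   7  10  11  12  12  12  12  11  10   8   5   3   2   2   3   3   3   3
188  10  10  10  11  12  14  14  13  11   9   6   4   4   5   6   6   6   5   4   4   4   3   3   3   2   3   3   2   2   2
190  16  16  15  13  13  13  13  14  14  12  12  11  10   9  11  13  10   5   3   2   2   3   2   3   3   2   2   2   1   3
192   8   8   7   4   4   3   3   3   3   2   3   8  13  14  14  14  13  11   7   2   2   2   2   3   3   3   2   3   3   3
194   1   1   1   1   1   1   1   2   2   1   1   3   8  13  14  14  15  14  10   6   3   3   2   3   3   2   2   2   3   3
push 0.3885891547604629 lat 0.04482605827076139 x -0.029176423635495212 clock 22.9333
```

```bash
python3 -m handwheel '{"gripper":[0,0,0,0,0,0,0,0],"travel":[[0.2,0,0.1],[0.2,0,0.1],[0.2,0,0],[0.2,0,0],[0.1,0,0],[0.1,0,0],[0,0,0],[0,0,0]],"twist":[[0,0,0],[0,0,0],[0,0,0],[0,0,0],[0,0,0],[0,0,0],[0,0,0],[0,0,0]]}'|grep -v finger; python3 p.py
python3 -m handwheel '{"gripper":[0,0,0,0,0,0,0,0],"travel":[[0.05,0,0],[0.05,0,0],[0.05,0,0],[0.05,0,0],[0,0,0],[0,0,0],[0,0,0],[0,0,0]],"twist":[[0,0,0],[0,0,0],[0,0,0],[0,0,0],[0,0,0],[0,0,0],[0,0,0],[0,0,0]]}'|grep -v finger; python3 p.py
```

```text
clock: 23.6
tcp_pos: [0.5664, -0.0196, -0.0029]
orientation: [3.142, 0.0, 0.478]
contact_force: [-0.5, 0.2, -0.3]
push -0.08333254296124062 lat 0.20919515152403068 x -0.019292430368040715 clock 23.85
clock: 24.52
tcp_pos: [0.5682, -0.0187, -0.0028]
orientation: [3.142, -0.0, 0.478]
contact_force: [0.3, -0.0, -0.1]
push 0.13467967407702636 lat 0.15871206049531006 x -0.01723568024411369 clock 24.7667
```

```bash
python3 -m handwheel '{"gripper":[0,0,0,0,0,0,0,0],"travel":[[0.05,0,0],[0.05,0,0],[0.05,0,0],[0.05,0,0],[0,0,0],[0,0,0],[0,0,0],[0,0,0]],"twist":[[0,0,0],[0,0,0],[0,0,0],[0,0,0],[0,0,0],[0,0,0],[0,0,0],[0,0,0]]}'|grep -v finger; python3 p.py; python3 q.py
```

```text
clock: 25.43
tcp_pos: [0.5701, -0.0178, -0.0029]
orientation: [3.142, -0.0, 0.478]
contact_force: [-0.1, -0.2, 0.5]
push -0.03520539045769298 lat 0.035384121698216454 x -0.015110065340917035 clock 25.6833
was [49, 97, 157, 194, 192, 144, 97, 97, 103, 103, 103, 134, 228, 254, 250, 248, 247, 247, 247, 246, 246, 246, 246, 246, 246, 246, 247, 252, 244, 137, 76, 94, 108, 108, 107, 97, 80, 84, 87, 80, 77, 75, 72, 72]
now [49, 96, 158, 196, 192, 147, 98, 95, 106, 102, 106, 137, 229, 255, 251, 248, 248, 248, 248, 251, 251, 181, 137, 141, 142, 143, 141, 135, 124, 116, 120, 129, 128, 128, 125, 131, 127, 113, 75, 43, 34, 38, 47, 57]
was [105, 104, 124, 174, 217, 220, 195, 143, 135, 154, 168, 162, 156, 226, 251, 247, 246, 246, 246, 246, 246, 246, 246, 246, 246, 246, 246, 246, 248, 249, 196, 130, 128, 129, 128, 129, 128, 130, 129, 127, 130, 128, 126, 128]
now [104, 105, 125, 173, 216, 222, 196, 141, 137, 154, 171, 163, 158, 225, 251, 248, 247, 247, 247, 247, 249, 250, 200, 140, 137, 142, 144, 143, 141, 132, 122, 127, 129, 128, 128, 129, 129, 128, 125, 131, 127, 128, 127, 129]
```

```bash
python3 -m handwheel '{"gripper":[0,0,0,0,0,0,0,0],"travel":[[0.05,0,0],[0.05,0,0],[0.05,0,0],[0.05,0,0],[0.05,0,0],[0.05,0,0],[0,0,0],[0,0,0]],"twist":[[0,0,0],[0,0,0],[0,0,0],[0,0,0],[0,0,0],[0,0,0],[0,0,0],[0,0,0]]}'|grep -v finger; python3 p.py; python3 q.py | grep now
```

```text
clock: 26.5
tcp_pos: [0.5713, -0.0171, -0.0029]
orientation: [-3.141, 0.002, 0.477]
contact_force: [-5.6, -3.0, 4.9]
push 6.2893873311324535 lat 0.06583698609976718 x -0.013647296208718244 clock 26.75
now [53, 104, 164, 196, 199, 159, 111, 101, 104, 105, 107, 149, 236, 255, 250, 248, 248, 248, 249, 251, 199, 142, 138, 141, 143, 145, 140, 130, 121, 123, 127, 127, 128, 128, 129, 131, 130, 113, 64, 24, 36, 42, 53, 58]
now [103, 106, 129, 178, 216, 219, 196, 141, 141, 156, 169, 161, 159, 227, 250, 248, 247, 247, 247, 248, 248, 208, 141, 136, 143, 142, 143, 142, 137, 127, 127, 129, 126, 128, 126, 128, 129, 128, 130, 129, 130, 128, 126, 127]
```

Pushing gives an upward force as well, so the rounded tips are riding on the tile's top edge. I back off and go lower.

```bash
python3 -m handwheel '{"gripper":[0,0,0,0,0,0,0,0],"travel":[[-0.2,0,0],[-0.2,0,0],[-0.2,0,0],[0,0,0],[0,0,0.1],[0,0,0.1],[0,0,0.1],[0,0,0]],"twist":[[0,0,0],[0,0,0],[0,0,0],[0,0,0],[0,0,0],[0,0,0],[0,0,0],[0,0,0]]}'|grep -v finger
```

```text
clock: 27.57
tcp_pos: [0.5674, -0.0191, -0.0061]
orientation: [-3.141, 0.0, 0.478]
contact_force: [-0.6, 0.4, 1.0]
```

```bash
python3 -m handwheel '{"gripper":[0,0,0,0,0,0,0,0],"travel":[[0,0,0.05],[0,0,0.05],[0,0,0.05],[0,0,0.05],[0,0,0.05],[0,0,0.05],[0,0,0],[0,0,0]],"twist":[[0,0,0],[0,0,0],[0,0,0],[0,0,0],[0,0,0],[0,0,0],[0,0,0],[0,0,0]]}'|grep -v finger;python3 q.py|grep -v was
```

```text
clock: 28.23
tcp_pos: [0.5673, -0.0192, -0.0089]
orientation: [3.142, 0.0, 0.478]
contact_force: [-0.4, -0.1, 0.3]
now [49, 98, 158, 197, 192, 145, 102, 103, 105, 103, 105, 149, 238, 255, 250, 248, 248, 247, 247, 248, 251, 250, 180, 136, 142, 142, 138, 117, 96, 107, 116, 123, 129, 131, 127, 127, 129, 130, 130, 112, 60, 37, 46, 55]
now [104, 106, 126, 174, 218, 221, 195, 142, 141, 154, 165, 158, 158, 229, 249, 247, 247, 247, 247, 247, 247, 249, 250, 199, 141, 140, 140, 143, 137, 126, 118, 122, 129, 129, 126, 127, 129, 127, 127, 128, 129, 127, 126, 126]
```

```bash
python3 -m handwheel '{"gripper":[0,0,0,0,0,0,0,0],"travel":[[0.1,0,0],[0.1,0,0],[0.05,0,0],[0.05,0,0],[0.05,0,0],[0.05,0,0],[0,0,0],[0,0,0]],"twist":[[0,0,0],[0,0,0],[0,0,0],[0,0,0],[0,0,0],[0,0,0],[0,0,0],[0,0,0]]}'|grep -v finger;python3 p.py
```

```text
clock: 29.05
tcp_pos: [0.5709, -0.0174, -0.0089]
orientation: [3.142, -0.0, 0.478]
contact_force: [1.3, 0.7, 0.3]
push -0.08263569787799888 lat -0.1255925144361328 x -0.014205614817972652 clock 29.3
```

```bash
python3 -m handwheel '{"gripper":[0,0,0,0,0,0,0,0],"travel":[[0.05,0,0],[0.05,0,0],[0.05,0,0],[0.05,0,0],[0,0,0],[0,0,0],[0,0,0],[0,0,0]],"twist":[[0,0,0],[0,0,0],[0,0,0],[0,0,0],[0,0,0],[0,0,0],[0,0,0],[0,0,0]]}'|grep -v finger;python3 p.py;python3 q.py|grep now
```

```text
clock: 29.97
tcp_pos: [0.5713, -0.0171, -0.0089]
orientation: [-3.141, 0.002, 0.477]
contact_force: [-4.5, -1.8, 3.6]
push 5.278531644180065 lat 0.15763076413779542 x -0.013684386753500822 clock 30.2167
now [47, 100, 157, 197, 198, 162, 108, 100, 104, 105, 104, 148, 236, 255, 250, 248, 248, 249, 250, 199, 140, 138, 140, 143, 143, 143, 139, 130, 120, 121, 127, 130, 130, 129, 131, 128, 127, 110, 57, 30, 25, 35, 48, 52]
now [104, 106, 125, 173, 215, 220, 195, 142, 142, 158, 170, 162, 156, 227, 249, 248, 247, 247, 247, 249, 249, 191, 138, 139, 142, 143, 141, 143, 136, 127, 129, 128, 130, 129, 129, 128, 131, 132, 127, 130, 128, 130, 130, 127]
```

```bash
python3 - <<'E'
from h import *
f=avg("side",6);cv2.imwrite("pics/s9.png",f)
n=cv2.cvtColor(f,6).astype(int);o=cv2.imread("pics/s5.png",0).astype(int)
d=n-o
print('u0=256')
for v in range(160,192,2): print(v,' '.join('%4d'%k for k in d[v,256:284]))
f2=avg("top",1); 
E
```

```text
u0=256
160    1    1    4    6    4   -3   -1   -1    0   -2   -1    1   -1   -4    0   -1    0    2   -1    0    2    4    1    5   19   51   59   65
162    3    0   -3    4    2   -1    2    2    1    1   -2    1    5   -2   -2   -1    0   -2    6   -2   -1   -4   -3   -2    6   33   54   63
164   -6   -1   -3    4    3    0    1    2   -2   -1    0    4    2    4    3    1    0    5   -3    4   -2    2   -3   -1   -4    6   12   21
166    1    3    2   -2    0    3    5    4    1    2    0   -1    0    4    1   -3    1    2   -2    3    1    2   -2    3    0   -4   -3   -1
168   -5    1   -3    0   -3   -1    1    2    0    1    4    4    6   -1    0   -1   -4   -7    2   -2   -1   -3    2    1   -3   -5   -2   -4
170   -3    1    0   -3    0   -4    3    6   -4   10   10   16   12    3    2    2   -5  -18  -14   -1    1    1    2    0   -1    0    6    1
172   -2   -1    3    4    3    1   -3   -1   -2    1    7   15   15    8    2    3   -2   -4   -7    2    2    3    2    3    5    0   -3   -2
174   -1    3   -1    0   -1    1    5   -3    0    4    3    7    1    3   -1    2  
[... 510 characters left out ...]
   1    0    3    4   -1    0    1    3    4    4    2    0   -1    1   25   78   20   -1    0    1    1    2    5    1  -22
184    0    0    1    0   -2    2   -4    1    1    0    1    2    0   -2    8    2    2   -2    1    2   -1    1    1    1    1    2    3  -54
186    1    1    0    0    1   -1    0   -1    5    2    2   -3    2    6   13    4   -4    3   46   29   -2    0    1    1    1    2    4   -6
188    1    0    1   -1    0    1    2   -1    3    1    1    1    1    2    1    1   -4   26  107   69    5   -2    0   -1    0    0    0   -4
190    1    1    0    1    1    0    3   -2    3   -2   -3   -1   -2    1    1   -1   -2    1   24   38   22    6   -4   -2   -3   -1   -2   -3
```

```bash
python3 -m handwheel '{"gripper":[0,0,0,0,0,0,0,0],"travel":[[0.05,0,0],[0.05,0,0],[0.05,0,0],[0,0,0],[0,0,0],[0,0,0],[0,0,0],[0,0,0]],"twist":[[0,0,0],[0,0,0],[0,0,0],[0,0,0],[0,0,0],[0,0,0],[0,0,0],[0,0,0]]}'|grep -v finger;python3 p.py;python3 - <<'E'
from h import *
f=avg("side",4);cv2.imwrite("pics/s10.png",f)
n=cv2.cvtColor(f,6).astype(int);o=cv2.imread("pics/s9.png",0).astype(int)
d=n-o
for v in range(160,194,3): print(v,' '.join('%4d'%k for k in d[v,256:284]))
E
```

```text
clock: 31.38
tcp_pos: [0.5721, -0.0167, -0.0089]
orientation: [-3.141, 0.003, 0.477]
contact_force: [-6.3, -2.9, 6.3]
push 7.6167082396628585 lat 0.2573633085632605 x -0.01285178402444462 clock 31.6333
160    5    3    0    0   -1    5   -3    1   -1    1   -2    3   -3    1    1    2    2   -3    0   -2    0   -1   -4    3   13   10    3  -17
163   -2    1    1    4   -3    2    0    0    5    5   -1    2    1   -3    1    0    2   -2    3    4   -3    2   -2    5    3    9    5    0
166    2   -1    1    3   -1    0   -1    2   -3   -1    2    2    0   -1    0   -2   -3    2    4   -3    4   -2    2   -3    2    1    0   10
169   -1    3   -3    4    2   -3    0   -1    2    9   19   14    2    0    1   -2   -9   -8    2    4    1   -2    1    1    2    1    0    8
172    1    1    2   -1    0   -2    4   -2    0    1   17   32   24    2    1   -1  -12  -36  -22   -2    3    1   -2    4    2    0   -1    3
175    6   -3   -2   -1    0   -4    2   -2   -2    3   11   18    4   -1   -1    0   -3  -13  -10   -2   -2   -2   -5   -3    4    0   -9    1
178    1    1    1    0    0    0   -5   -1   -2    2    6    1    0    1    0    0   -1   14   18    6   -2    1    1    1   -1   -1   -2    5
181    1    1   -1   -2   -2   -1   19   42   34    4  -11  -18   -7    0    2    0    6   28   11   -1    0    1    1    1    1    2  -11  -21
184    0    1   -1    2    2   -1    2    6   25   24    0   -8  -12   -2    1    2    0   11   40   18    0    0    1    1    1    2   -9  -24
187    0    1    1   -1    1   -1    0   -4    1   24   22   -1   -7   -9    6    3    5   11    4   -1    0    1    1    1    1    2    3  -20
190   -1    0    0    1    1    1   -1  -15  -33  -11    4    7    5   -5  -10   -6   -2    3    8    5    2   -1    2    2    1   -1    2    2
193    1    1    1    1    0    0    1   -1    1   -7  -20    2    2    2   -2    0    0    2   -2    0    0    1    1    1    0    0    0    1
```

```bash
python3 -m handwheel '{"gripper":[0,0,0,0,0,0,0,0],"travel":[[0.05,0,0],[0.05,0,0],[0.05,0,0],[0.05,0,0],[0,0,0],[0,0,0],[0,0,0],[0,0,0]],"twist":[[0,0,0],[0,0,0],[0,0,0],[0,0,0],[0,0,0],[0,0,0],[0,0,0],[0,0,0]]}'|grep -v finger;python3 p.py;python3 - <<'E'
from h import *
f=avg("side",3);cv2.imwrite("pics/s11.png",f)
n=cv2.cvtColor(f,6);o=cv2.imread("pics/s9.png",0);q=cv2.imread("pics/s5.png",0)
for v in(172,181,184):
  for i in(q,o,n): print(v,' '.join('%3d'%k for k in i[v,256:284]))
E
```

```text
clock: 32.5
tcp_pos: [0.5732, -0.0161, -0.0089]
orientation: [-3.14, 0.003, 0.476]
contact_force: [-7.4, -4.3, 6.5]
push 9.427594130444987 lat -0.09484234449165418 x -0.011556878820366075 clock 32.75
172  42  41  37  37  39  41  40  42  41  39  47  83 137 174 172 168 166 140  80  38  37  36  41  37  35  38  43  41
172  39  39  40  40  42  41  36  40  39  40  54  98 151 182 174 170 164 135  73  39  39  39  42  40  39  38  40  38
172  40  41  42  43  43  38  43  38  41  53 101 155 191 185 174 168 140  78  42  39  37  41  45  41  44  38  42  57
181 248 247 194  87  30  34  45  95 167 216 210 172 111  98 103 105 100 119 192 248 249 247 246 246 246 246 246 246
181 248 248 193  88  30  34  46  97 165 215 219 187 122 100 102 102 101 137 233 252 248 246 246 247 249 238 194 165
181 248 248 192  87  33  38  90 166 219 222 196 124  99 104 104 104 124 197 249 250 247 247 248 250 238 193 164 146
184 246 247 245 181 115 101 105 104 124 174 217 220 195 143 135 154 168 162 156 226 251 247 246 246 246 246 246 246
184 246 247 246 180 112 102 101 104 125 174 217 221 194 140 143 155 169 159 157 227 249 247 246 246 246 248 248 192
184 246 248 245 180 112 100 104 126 174 216 217 184 139 142 150 153 148 138 194 245 248 247 247 247 248 250 240 167
```

```bash
python3 -m handwheel '{"gripper":[0,0,0,0,0,0,0,0],"travel":[[0.05,0,0],[0.05,0,0],[0.05,0,0],[0.05,0,0],[0.05,0,0],[0.05,0,0],[0,0,0],[0,0,0]],"twist":[[0,0,0],[0,0,0],[0,0,0],[0,0,0],[0,0,0],[0,0,0],[0,0,0],[0,0,0]]}'|grep -v finger;python3 p.py;python3 - <<'E'
from h import *
f=avg("side",3);cv2.imwrite("pics/s12.png",f)
n=cv2.cvtColor(f,6);q=cv2.imread("pics/s5.png",0)
for v in(166,172,176,181,184,188,192):
  for i in(q,n): print(v,' '.join('%3d'%k for k in i[v,256:284]))
E
```

```text
clock: 33.57
tcp_pos: [0.575, -0.0152, -0.0089]
orientation: [-3.14, 0.005, 0.476]
contact_force: [-10.9, -5.9, 9.7]
push 12.118376385164392 lat 0.18780896790482515 x -0.009594480899881888 clock 33.8167
166  40  37  40  41  41  38  35  37  40  39  38  37  35  34  37  44  41  36  40  39  40  40  40  40  40  43  40  42
166  38  40  41  42  40  39  39  41  38  35  32  39  35  38  36  37  38  40  39  40  41  40  39  42  38  43  76  94
172  42  41  37  37  39  41  40  42  41  39  47  83 137 174 172 168 166 140  80  38  37  36  41  37  35  38  43  41
172  41  43  39  37  40  42  40  34  50  92 158 192 182 184 172 147  78  36  36  41  43  39  41  39  42  40  59 106
176  34  39  39  36  40  34  41  38  40  37  39  69  96 107 104 104 104  94  64  38  33  30  33  33  37  51  64  72
176  35  39  36  39  40  38  37  38  45  70  96 104 106 106 108  94  62  40  32  32  22  23  23  21  23  27  55  94
181 248 247 194  87  30  34  45  95 167 216 210 172 111  98 103 105 100 119 192 248 249 247 246 246 246 246 246 246
181 249 248 193  83  29  83 161 217 219 191 127  99 101 104 103 136 230 255 249 247 247 247 249 248 208 175 164 146
184 246 247 245 181 115 101 105 104 124 174 217 220 195 143 135 154 168 162 156 226 251 247 246 246 246 246 246 246
184 246 247 245 182 111 100 124 175 218 219 188 129 129 146 145 136 133 196 245 248 247 247 247 248 248 197 154 143
188 247 246 245 246 227 197 205 201 155 118 161 215 214 188 137 107 105 103 119 186 247 253 250 250 249 248 246 243
188 248 246 246 245 229 187 148 115 163 219 222 193 144 114 106 127 221 255 252 250 250 250 250 251 251 249 223 161
192 220 246 245 245 247 238 146  85  86  87  92  97 105 117 125 122 104  98 128 163 188 205 217 228 237 242 247 246
192 222 246 246 246 247 239 148  92  89  96 103 104 106 114 127 123 118 142 163 181 193 206 216 229 238 243 248 248
```

```bash
python3 -c "
from station import manip
print(manip.hand_in())"
```

```text
the job is handed in; nothing more can be done
None
```

I handed the job in at about 34 s with the spacer standing in the short tile's gap (right lane) and let go. The fingers still press the tile and spacer against the stop, pushed in about 4 to 4.5 mm by camera and tool position; no verdict came back, and I did not check the long tile and bystanders closely at the end.

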